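Route the leak-test rig to the brass tee and open the supply

ROBOT

A 6-joint arm with a two-finger parallel gripper is mounted at the origin on the work surface. World frame = base frame: x ahead of the robot, y to its left, z up, the work surface at z = 0. Lengths are in mm, angles in rad, forces in N, time in s.
With the tool pointing down it reaches from about 400 to 825 mm from the base axis. Payload 7 kg.
Tool frame: the origin (TCP) lies at the very end of the fingers, on their centre line; the grasp point (between the pads) lies 19 mm behind it; z points along the fingers, y is the line along which they close (so a half turn about z gives the same grasp; the last joint's range is limited). The gripper opens to 88 mm and grips with 3 to 60 N. Pads are 19 mm wide; open, the fingers measure 130 mm over their backs; the gripper's body (78 mm by 193 mm) begins 47 mm behind the grasp point.
Start: joints at [-0.999, 0.359, 0.012, 0, -1.224, -0.288], TCP at [188.977, -647.984, 226.561] pointing down, gripper open.
Joint ranges: [-3.07, 3.07], [-1.43, 2.12], [-1.02, 1.25], [-3.03, 1.67], [-3.05, -0], [-3.03, 3.03]. Speed limits (rad/s): [2.39, 2.39, 3.01, 3.14, 3.14, 3.14].

INTERFACE

Orientations are given as a unit quaternion [x, y, z, w].
In Python, from plant import bot gives the robot as it stands. Calls block until the motion is done:
- bot.move_ptp(position, orientation): joint-space move of the TCP to a pose.
- bot.line_to(position, velocity=150, ori=None): straight line of the TCP; ori=None keeps the orientation; velocity is the mean speed in mm/s.
- bot.move_joints(angles): joint-space move.
- bot.move_gripper(opening, force=None): finger opening in mm; force is the grip in N (None keeps the last); returns when the fingers have stopped.
- bot.pause(seconds).
- bot.solve_ik(position, orientation): joint angles nearest the present ones, or None.
- bot.read_state(): the state.
- bot.camera(name): name is "scene" or "top" or "wrist"; returns the picture (384x512x3 uint8, red, green, blue); there is no depth.
- bot.get_calibration(name): a dict with "fx", "fy", "cx", "cy" (pixels), "view" (4x4, takes a point from world to camera coordinates); the wrist camera has in their place "T_tool_cam" (4x4, takes a point from camera to tool coordinates, whose origin is the TCP and whose axes are the flange's). Camera axes: x right, y up, looking along -z (the intrinsics and any distortion apply to the point x, -y, -z); pixel columns grow to the right and rows downward; lengths in mm; the calibration is good to about 2 mm. A picture is of the moment at which its call begins: read the wrist's pose just before it. get_calibration takes no time and is no camera call.
A pose or a line that the arm cannot do raises bot.Unreachable and nothing moves.
- bot.close_job(): hands the job in; it is judged then, once.
The state is a dict: "t": time; "joint_pos": joint angles; "qvel": joint speeds; "tau": joint torques, N m; "tcp_pos": TCP position; "eef_rot": TCP orientation; "contact_force": force on the tool from outside, world axes, zero at the start; "moment": the same for the moment, N m; "width": finger opening in mm; "finger_force": force on a finger pad.
Only numpy, scipy, OpenCV 4.12 (cv2) and the standard library are available. Lean on these libraries where they do the work, as an engineer would, in place of code of your own. Each camera call takes 0.05 s, during which the arm holds its last target. There are 200 camera calls.

TASK

On the leak-test rig, push the pointed selector arm round with a fingertip until it points straight at the outlet on which the brass tee stands; only then push the supply lever round until it is fully open, lying in line with the inlet pipe. Pick nothing up: the three fittings stay standing on their outlets, and everything else on the bench stays where it lies.

Things in the scene. Friction and masses are not known exactly. Their poses are not given: they have to be found in the camera images.
- rig: Leak-test rig bolted to the bench. Origin on the bench under the selector's axis, z up, x axis towards the middle outlet. Steel base plate 250 x 440 x 12 mm (x -80 to 170, y -295 to 145 mm); brass selector body 72 mm across, 52 mm high, at the origin. Three outlets 140 mm from the selector axis, at 0, +60 and -60 degrees from the rig's x axis.
- outlet_mid (a point): Centre of the middle outlet's seat. Each outlet ends in a flat black rubber seat 48 mm across, 45 mm above the bench, with a fitting standing loose on it.
- inlet_end (a point): Outer end of the copper inlet pipe, on its centre line 30 mm above the bench. The pipe (top 41 mm high, its fittings up to 52 mm) runs from the selector along the rig's -y for 285 mm; the supply valve sits in it 180 mm from the selector's axis.
- selector (a joint): Angle of the selector arm, rad. 0: it points along the rig's -x; positive is anticlockwise from above. End stops at -3.4 and +3.4: the outlet at +60 degrees is reached only at about -2.09, the one at -60 degrees only at +2.09, the middle one at +3.14 or -3.14. Stays where it is left; needs about 2 N at 65 mm from the axis.
- selector_axis (a point): Point on the selector's axis at mid height of the arm (75 mm above the bench). The hub is 30 mm across.
- selector_tip (a point): Pointed tip of the steel selector arm, 89 mm from the axis, at mid height of the arm. The arm is a level bar 14 mm wide and 14 mm tall (68 to 82 mm above the bench), free below and at both sides beyond 40 mm from the axis.
- selector_aim (a point): Imaginary point 140 mm from the selector axis straight ahead of the arm's tip; it lies above the seat of an outlet when the arm points at that outlet.
- supply (a joint): Angle of the supply lever, rad. 0: shut, pointing along the rig's -x, across the pipe; grows anticlockwise from above to 1.571 at the end stop: fully open, pointing along the rig's -y, above the inlet pipe and in line with it. Found 0 to 0.3. Stays where it is left; needs about 2 N at 75 mm from the axis.
- supply_axis (a point): Point on the supply lever's axis at mid height of the lever (75 mm above the bench). The hub is 26 mm across.
- supply_tip (a point): Round end of the dark steel supply lever, 108 mm from its axis. The lever is a level flat bar 16 mm wide, 14 mm tall (68 to 82 mm above the bench), free below and at both sides beyond 25 mm from the axis.
- tee: Brass pipe tee standing loose on one of the three outlets, T upright: a 40 mm foot, a stem, and a level run 64 mm long and 34 mm across at the top; 61 mm high. Origin at the centre of its underside, on the outlet's centre.
- valve: Bronze radiator valve standing loose on another outlet: round body with a side branch 28 mm long and a round handwheel 54 mm across on top; 65 mm high. Origin at the centre of its underside. Leave it alone.
- nut: Chrome trap nut lying flat and loose on the remaining outlet: hexagonal ring 50 mm across flats, 22 mm high. Origin at the centre of its underside. Leave it alone.
- hook_rail: Rusty iron rail 220 x 30 mm with three hooks, 48 mm high, lying loose to the left of the rig. Origin under its middle. Leave it alone.
- wrench: Steel wrench lying loose on the bench between the rig and the robot. Leave it alone.
- plug: Iron pipe plug, 34 mm across and 34 mm high, standing loose by the rig. Origin at the centre of its underside. Leave it alone.
- tin: Tin of jointing paste, 68 mm across, 75 mm high, standing loose off the rig's left far corner. Leave it alone.
- nipple: Short iron pipe, 34 mm across, 55 mm high, standing loose off the right end of the rig. Leave it alone.
- elbow: Copper elbow, legs 40 mm long, 30 mm thick, lying loose to the left of the rig. Leave it alone.
Things that resemble listed ones, but are neither listed nor needed, are in the scene too. What is shaped like the tee but pink or purple is not meant.

How it is judged (in metres and radians):
On the way, in this order (a step that is already met when the one before it is completed fails the run):
1. the selector arm points at the tee's outlet while the supply is still shut (horizontal distance between selector_aim and tee below 0.02 m and value of joint supply below 0.6 rad), for 0.2 s.
2. the supply lever is fully open (value of joint supply above 1.45 rad), for 0.2 s.
At the end, for the whole second after the job is handed in: The point 140 mm out along the selector arm is within 20 mm of the tee (8 degrees); supply lever at 1.45 rad or more; both at rest; the three fittings upright and within 12 mm of where they stood; nothing else on the bench moved over 30 mm (horizontal distance between selector_aim and tee below 0.02 m and value of joint supply above 1.45 rad and velocity of joint selector between -0.05 and 0.05 rad/s and velocity of joint supply between -0.05 and 0.05 rad/s and distance of each of tee, valve, nut from where it was at the start of the episode below 0.012 m and angle between each of tee, valve, nut's own z axis and vertical below 0.15 rad and linear speed of each of tee, valve, nut below 0.02 m/s and distance of each of hook_rail, wrench, plug, tin, nipple, elbow from where it was at the start of the episode below 0.03 m); the robot touches nothing.
It fails at once if the supply is opened while the selector does not point at the tee (value of joint supply above 0.6 rad and horizontal distance between selector_aim and tee above 0.03 m).
It fails at once if a fitting is lifted, tipped or pushed on its outlet (distance of any of tee, valve, nut from where it was at the start of the episode above 0.012 m or angle between any of tee, valve, nut's own z axis and vertical above 0.3 rad).
It fails at once if a bystander on the bench is lifted or moved (distance of any of hook_rail, wrench, plug, tin, nipple, elbow from where it was at the start of the episode above 0.03 m).
It also fails if it takes over 64 s, if anything falls off the work surface, if the arm or the gripper's body presses on something with over 40 N, if the wrist force passes 120 N, or if a joint passes its speed limit or range.

## Working session

There is one attempt and no reset: what is moved stays moved. The work goes in short steps, each a Python script; the robot and the scene stay as the last script left them, time stands still between calls to the robot, and variables do not carry over. Pictures are saved under pics/ and viewed, at most 10 in all, crops included, and the job is handed in when it is done.

```bash
mkdir -p pics; ls; python3 - <<'E'
from plant import bot
import cv2
for n in("top","scene"):
    c=bot.get_calibration(n);print(n,c)
    im=bot.camera(n)
    cv2.imwrite(f"pics/{n}0.png",cv2.resize(im[...,::-1],(800,600),interpolation=cv2.INTER_CUBIC))
print(bot.read_state())
E
```

```text
pics
top {'fx': 421.9848594536495, 'fy': 421.9848594536495, 'cx': 254.27116327729945, 'cy': 193.5911370177102, 'view': array([[ 1.90921141e-02, -9.99817622e-01,  4.62005366e-04,
         4.11188591e+01],
       [ 9.87038049e-01,  1.89217224e-02,  1.59367054e-01,
        -6.20391399e+02],
       [-1.59346731e-01, -2.58663711e-03,  9.87219291e-01,
        -1.08062648e+03],
       [ 0.00000000e+00,  0.00000000e+00,  0.00000000e+00,
         1.00000000e+00]])}
scene {'fx': 424.2004400368126, 'fy': 424.2004400368126, 'cx': 250.66139757544664, 'cy': 190.48955024857128, 'view': array([[ 1.03948681e-01,  9.94274976e-01,  2.47375113e-02,
        -1.45570439e+02],
       [-5.43567307e-01,  3.59642539e-02,  8.38594750e-01,
         2.89596586e+02],
       [ 8.32904109e-01, -1.00617321e-01,  5.44193808e-01,
        -1.64390800e+03],
       [ 0.00000000e+00,  0.00000000e+00,  0.00000000e+00,
         1.00000000e+00]])}
{'t': 0.1, 'joint_pos': array([-9.98914217e-01,  3.59306682e-01,  1.11440100e-02, -2.91662519e-04,
       -1.22408075e+00, -2.88107988e-01]), 'qvel': array([-0.00139398, -0.00168414,  0.00346657,  0.000772  ,  0.00133221,
       -0.00141242]), 'tau': array([-1.75510133e-03, -5.84159446e+01,  2.93754208e+01,  7.01539144e+00,
        1.01786191e-02, -6.13023258e-05]), 'tcp_pos': array([ 188.84023327, -647.59582918,  225.72214136]), 'eef_rot': array([-1.41362269e-01,  9.89957659e-01,  7.14840068e-04, -1.76986710e-04]), 'contact_force': array([-0.50844755,  0.31986227,  0.82237355]), 'moment': array([-0.01897075,  0.00608307, -0.0429022 ]), 'finger_force': 0.0, 'width': 87.64169395976043}
```

View pics/top0.png

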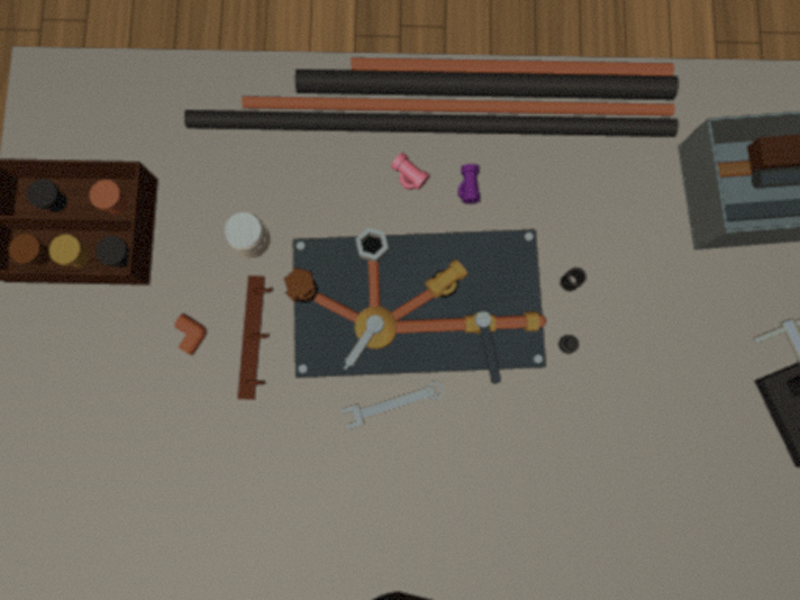

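View pics/scene0.png

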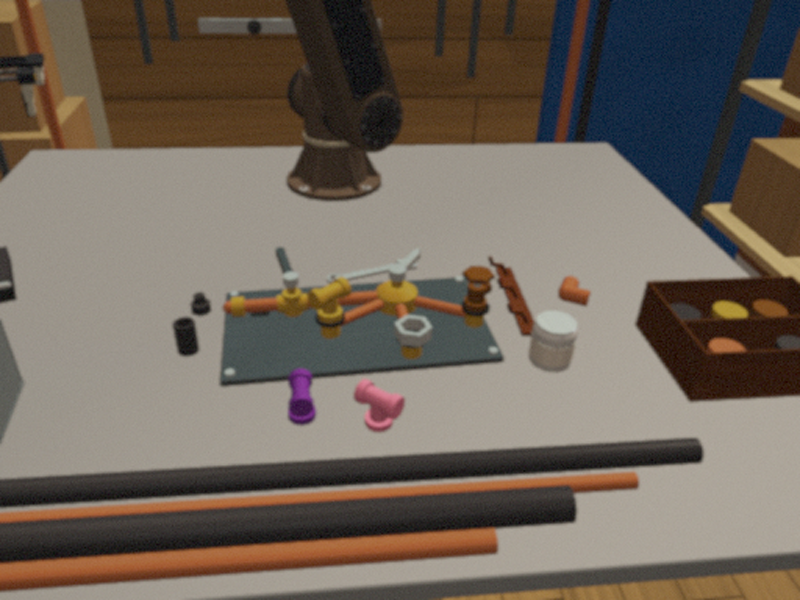

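The top view shows the rig with its selector hub at (375,325) and the arm tip at (347,366). The fittings are the nut at (372,243), the bronze valve at (300,286) and a brass tee at (447,279). The supply hub is at (483,319) and its lever end at (495,380).

Tee candidates are brass (447,279), pink (410,172) and purple (470,184). Only the brass one stands on an outlet, and pink and purple are excluded. I'll confirm that in a crop and fit the rig pose.

```bash
cat > h.py <<'E'
from plant import bot
import numpy as np, cv2
from scipy.optimize import least_squares
C=bot.get_calibration("top")
def proj(P,C=C):
    p=np.c_[np.atleast_2d(P),np.ones(len(np.atleast_2d(P)))]@C["view"].T
    return np.c_[C["cx"]+C["fx"]*p[:,0]/-p[:,2],C["cy"]+C["fy"]*p[:,1]/p[:,2]]
def unproj(uv,z,C=C):
    R,t=C["view"][:3,:3],C["view"][:3,3]; o=-R.T@t
    d=R.T@np.array([(uv[0]-C["cx"])/C["fx"],-(uv[1]-C["cy"])/C["fy"],-1])
    return o+d*(z-o[2])/d[2]
def w(r,L):
    L=np.atleast_2d(L);c,s=np.cos(r[2]),np.sin(r[2])
    return np.c_[r[0]+c*L[:,0]-s*L[:,1],r[1]+s*L[:,0]+c*L[:,1],L[:,2]]
E
python3 - <<'E'
from h import *
f=.64
L=np.array([[170,145,12],[170,-295,12],[-80,-295,12],[-80,145,12]])
px=np.array([[293,240],[535,231],[545,366],[296,377]])*f
r=least_squares(lambda r:(proj(w(r,L))-px).ravel(),[600,0,0],x_scale=[100,100,1])
print(r.x,r.fun.reshape(-1,2)/f)
r=r.x
for n,p,z in(("hub",(375,324),90),("tip",(347,366),75),("suphub",(483,319),90),("suptip",(495,380),75)):
    P=unproj(np.array(p)*f,z);c,s=np.cos(r[2]),np.sin(r[2]);d=P[:2]-r[:2]
    print(n,P.round(),"rig",(c*d[0]+s*d[1]).round(1),(-s*d[0]+c*d[1]).round(1))
im=bot.camera("top")[...,::-1].copy()
s=5;x0,y0=175,135
b=cv2.resize(im[y0:y0+120,x0:x0+185],None,fx=4.3,fy=4.3,interpolation=cv2.INTER_CUBIC)
b=cv2.convertScaleAbs(b,alpha=1.6)
for l in [[0,0,90],[-89,0,75],[0,-180,90],[70,-121.2,45],[70,121.2,45],[140,0,45],[0,-285,30]]+L.tolist():
    u=(proj(w(r,l))[0]+.5-[x0,y0])*4.3; cv2.circle(b,tuple(int(v) for v in u),3,(0,255,0),1)
cv2.imwrite("pics/c1.png",b);print(b.shape)
E
```

```text
[5.77281489e+02 8.96631028e+01 6.07341230e-02] [[-0.93425537 -1.25303882]
 [ 0.89187472 -2.08585257]
 [ 1.65234591  1.70806714]
 [-1.60389544  1.25943466]]
hub [576.  89.  90.] rig -0.9 -0.8
tip [508. 134.  75.] rig -66.8 48.3
suphub [588. -89.  90.] rig 0.0 -178.7
suptip [ 489. -110.   75.] rig -99.9 -194.2
(516, 796, 3)
```

View pics/c1.png

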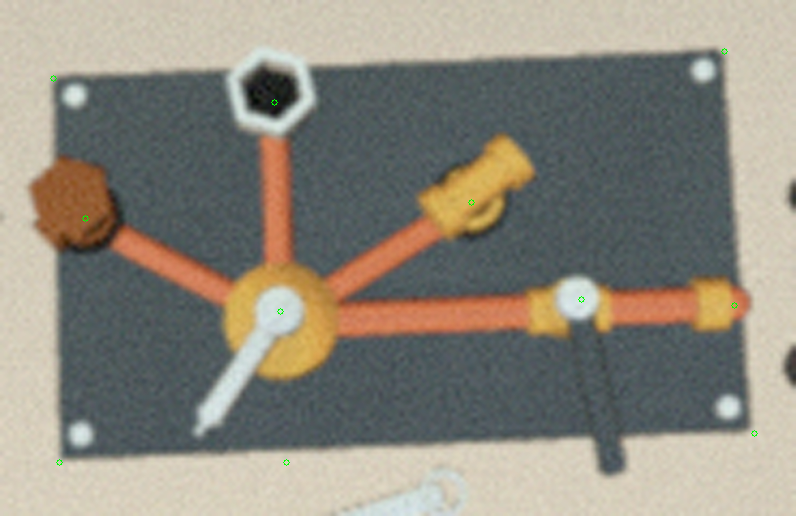

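The crop confirms the brass tee at crop pixel (475,195), standing upright on the -60° outlet; the bronze valve is at +60° and the nut is in the middle. The selector is at about -0.62, so it has to turn anticlockwise to +2.09. Supply is at about 0.15. Next I check IK along both arcs.

```bash
cat >> h.py <<'E'
from scipy.spatial.transform import Rotation as Ro
RIG=[577,89.3,.0607]
def pose(c,a,rad,off,z,sgn):
    "TCP pose trailing a lever at angle a, about rig point c"
    d=np.array([-np.cos(a),-np.sin(a)]);t=np.array([np.sin(a),-np.cos(a)])
    p=w(RIG,[*(np.array(c)+rad*d-off*t),z])[0]
    cs,sn=np.cos(RIG[2]),np.sin(RIG[2])
    y=sgn*np.array([cs*t[0]-sn*t[1],sn*t[0]+cs*t[1],0]);zz=np.array([0,0,-1.])
    return p,Ro.from_matrix(np.c_[np.cross(y,zz),y,zz]).as_quat()
SEL=((0,0),65);SUP=((0,-180),75)
E
python3 - <<'E'
from h import *
for n,(c,r),A in(("sel",SEL,np.linspace(-.62,2.1,8)),("sup",SUP,np.linspace(.15,1.6,5))):
  for s in(1,-1):
    for z in(62,170):
      print(n,s,z,[None if q is None else q[[3,5]].round(2).tolist() for q in[bot.solve_ik(*pose(c,a,r,35,z,s)) for a in A]])
E
```

```text
sel 1 62 [[0.0, 0.39], [0.0, 0.78], [0.0, 1.2], [0.0, 1.63], [0.0, 2.08], [0.0, 2.52], [0.0, 2.96], [0.0, -2.91]]
sel 1 170 [[0.0, 0.39], [0.0, 0.78], [0.0, 1.2], [0.0, 1.63], [0.0, 2.08], [0.0, 2.52], [0.0, 2.96], [0.0, -2.91]]
sel -1 62 [[0.0, -2.76], [-0.0, -2.36], [0.0, -1.95], [0.0, -1.51], [0.0, -1.06], [0.0, -0.62], [0.0, -0.18], [0.0, 0.23]]
sel -1 170 [[0.0, -2.76], [0.0, -2.36], [0.0, -1.95], [0.0, -1.51], [0.0, -1.06], [0.0, -0.62], [0.0, -0.18], [0.0, 0.23]]
sup 1 62 [[0.0, 1.54], [0.0, 1.96], [0.0, 2.38], [0.0, 2.8], None]
sup 1 170 [[0.0, 1.54], [0.0, 1.96], [0.0, 2.38], [0.0, 2.8], None]
sup -1 62 [[0.0, -1.6], [0.0, -1.18], [0.0, -0.76], [0.0, -0.35], [0.0, 0.05]]
sup -1 170 [[0.0, -1.6], [0.0, -1.18], [0.0, -0.76], [0.0, -0.35], [0.0, 0.05]]
```

Sign -1 is continuous along both arcs. I'll push the selector to about 1.8, short of the target, then look.

```bash
cat >> h.py <<'E'
def arc(j,a0,a1,off,v=50,fmax=20,z=62):
    n=max(1,int(np.ceil(abs(a1-a0)/.12)));out=[]
    for a in np.linspace(a0,a1,n+1)[1:]:
        p,q=pose(*j[:1],a,j[1],off,z,-1);bot.line_to(p,v,q)
        S=bot.read_state();F=S["contact_force"];out.append(round(float(np.linalg.norm(F[:2])),1))
        if out[-1]>fmax: print("force stop at",a);break
    print(a,"F",out,"t",S["t"],"err",(S["tcp_pos"]-p).round(1));return a
def snap(name,box=(175,135,185,120),k=4.3):
    x,y,ww,hh=box;im=bot.camera("top")[y:y+hh,x:x+ww,::-1]
    cv2.imwrite(f"pics/{name}.png",cv2.convertScaleAbs(cv2.resize(im,None,fx=k,fy=k,interpolation=cv2.INTER_CUBIC),alpha=1.6))
E
python3 - <<'E'
from h import *
bot.move_gripper(0,20)
c,r=SEL
bot.move_ptp(*pose(c,-.62,r,50,190,-1))
p,q=pose(c,-.62,r,50,62,-1);bot.line_to(p,120,q)
S=bot.read_state();print(S["t"],S["width"],S["contact_force"])
for o in(42,36,30,28):
    p,q=pose(c,-.62,r,o,62,-1);bot.line_to(p,40,q);print(o,bot.read_state()["contact_force"].round(1))
arc(SEL,-.62,1.8,28)
snap("s1")
E
```

```text
5.9083 0.17025935768962663 [-1.00677995 -0.85451129 -0.02232703]
42 [-0.2  0.1  0.2]
36 [ 0.6 -0.3 -0.3]
30 [-0.5  0.1  0.1]
28 [0.3 0.  0.6]
1.8 F [0.5, 0.4, 1.1, 0.5, 0.5, 1.1, 0.6, 0.7, 0.3, 0.5, 1.0, 0.5, 0.3, 1.0, 0.9, 0.9, 0.1, 0.1, 1.7, 0.3, 0.7] t 13.7583 err [-0.1  0.1 -0. ]
```

View pics/s1.png

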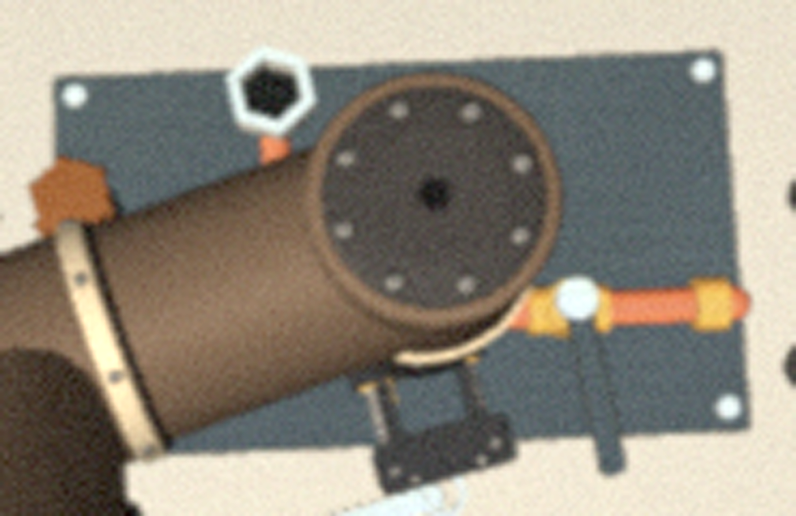

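The arm hides the selector from the top camera, so I'll look with the wrist and scene cameras, side by side.

```bash
python3 - <<'E'
from h import *
a=bot.camera("wrist");b=bot.camera("scene")[150:260,130:330]
b=cv2.resize(b,(400,220),interpolation=cv2.INTER_CUBIC);a=cv2.resize(a,(400,300))
cv2.imwrite("pics/s2.png",cv2.convertScaleAbs(np.vstack([a,b])[...,::-1],alpha=1.5))
E
```

```text
(no output)
```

View pics/s2.png

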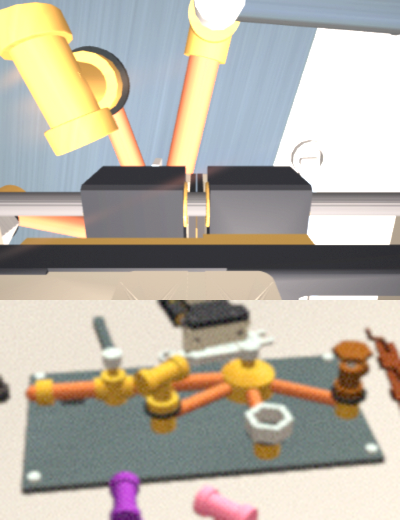

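```bash
python3 - <<'E'
from h import *
S=bot.read_state();Cs=bot.get_calibration("scene");t=S["tcp_pos"];print(t,S["joint_pos"].round(2),S["t"])
b=bot.camera("scene")[90:240,130:330,::-1];b=cv2.resize(b,None,fx=4,fy=4,interpolation=cv2.INTER_CUBIC)
b=cv2.convertScaleAbs(b,alpha=1.5)
d=lambda a:[-89*np.cos(a),-89*np.sin(a),75]
for P in [t,w(RIG,d(1.8))[0],w(RIG,d(-.62))[0],w(RIG,[0,0,75])[0]]:
    u=(proj(P,Cs)[0]+.5-[130,90])*4;cv2.circle(b,tuple(int(v) for v in u),4,(0,255,0),1)
cv2.imwrite("pics/s3.png",b)
E
```

```text
[568.65711747  19.1901425   62.10728664] [ 0.38  0.35 -0.43 -0.   -0.8  -0.09] 13.9083
```

View pics/s3.png

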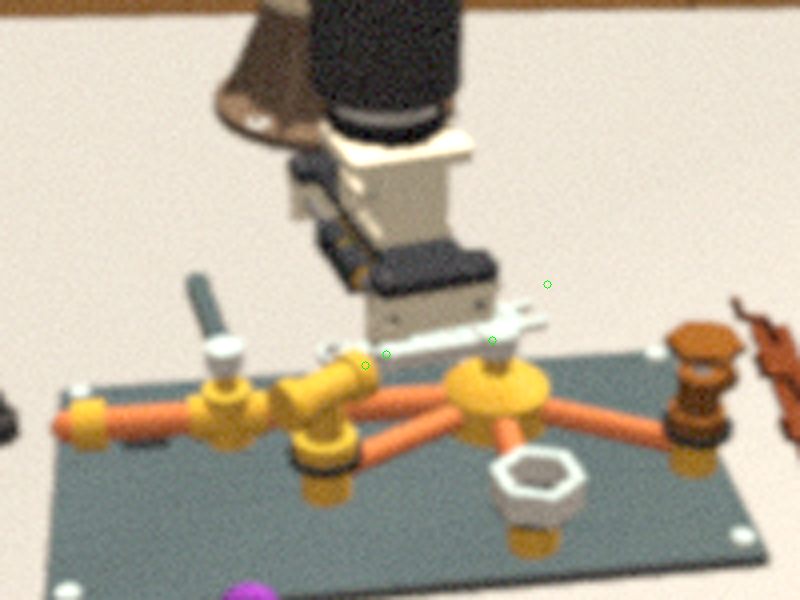

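The selector arm now runs from the hub (492,340) toward (365,362), with the fingers behind it, as predicted. I'll finish the push to 2.08, back off, and go to the supply start position, then look from above.

```bash
python3 - <<'E'
from h import *
c,r=SEL
arc(SEL,1.8,2.08,28,30)
p,q=pose(c,2.08,r,40,62,-1);bot.line_to(p,60,q)
p[2]=180;bot.line_to(p,150)
c,r=SUP
p,q=pose(c,.15,r,50,180,-1);bot.line_to(p-[80,0,0],150,q)
snap("s4")
print(bot.read_state()["t"])
E
```

```text
2.08 F [0.7, 0.4, 0.5] t 15.0583 err [ 0.  0. -0.]
18.475
```

View pics/s4.png

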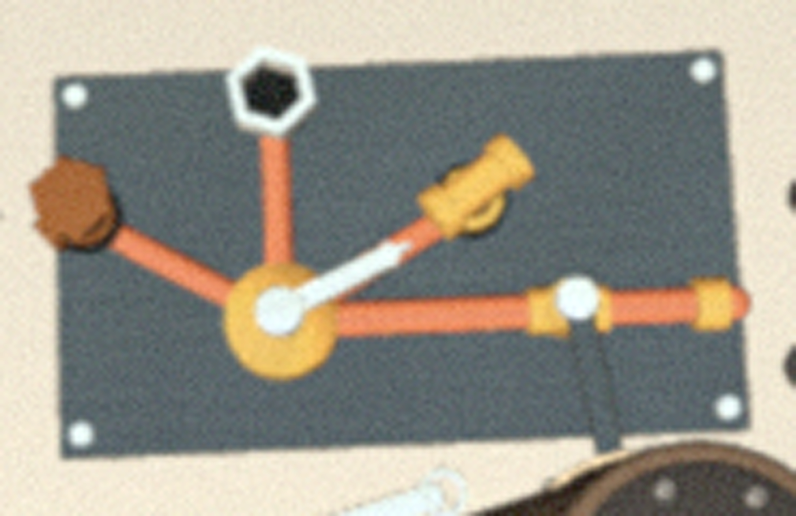

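The arm is clear: the tip at (409,242) and hub at (278,311) line up with the tee's outlet pipe. I'll check the angle numerically and, if it's good, push the supply lever.

```bash
python3 - <<'E'
from h import *
g=lambda x,y:unproj((x/4.3+174.5,y/4.3+134.5),75)
v=(g(409,242)-g(278,311))[:2];hx=g(278,311)  # hub top blob is higher; use axis from RIG too
v2=g(409,242)[:2]-RIG[:2]
A=[(np.arctan2(-u[1],-u[0])-RIG[2]) for u in(v,v2)];print("sel",A)
if abs(np.mean(A)-2.094)>.09: raise SystemExit("off")
c,r=SUP
bot.line_to(*[(pose(c,.15,r,50,180,-1)[0])],150)
p,q=pose(c,.15,r,50,62,-1);bot.line_to(p,120,q)
p,q=pose(c,.15,r,28,62,-1);bot.line_to(p,40,q)
arc(SUP,.15,1.5,28,50,15)
a=1.5
while a<1.64:
    a+=.015;p,q=pose(c,a,r,28,62,-1);bot.line_to(p,20,q)
    F=bot.read_state()["contact_force"];print(round(a,3),F.round(1))
    if np.linalg.norm(F[:2])>6:break
p,q=pose(c,a,r,42,62,-1);bot.line_to(p,60,q)
p[2]=190;bot.line_to(p,150);bot.line_to(p+[-130,-60,20],200)
snap("s5");print(bot.read_state()["t"])
E
```

```text
sel [np.float64(2.018522479704075), np.float64(2.057947861381241)]
1.5 F [1.0, 0.8, 0.5, 0.6, 0.3, 0.4, 0.5, 0.2, 0.2, 0.9, 0.5, 0.7] t 24.9917 err [-0.1  0.1 -0. ]
1.515 [-1.1  0.9  0.9]
1.53 [-2.   0.9 -0.1]
1.545 [-1.2 -0.3 -0.4]
1.56 [-0.4  1.2 -0.6]
1.575 [-0.2  0.6 -0.4]
1.59 [-1.5  0.6  0.1]
1.605 [-1.6 -0.4  0.3]
1.62 [-1.2  0.2 -1.4]
1.635 [-4.  -0.1  1.4]
1.65 [-7.7  0.9  5.3]
29.8
```

View pics/s5.png

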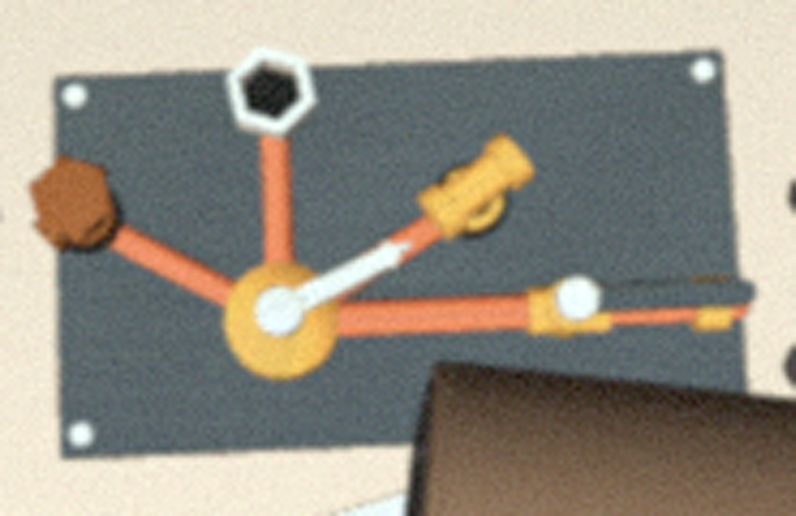

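The lever lies along the inlet pipe, its end at (752,290), and the end stop was felt as a force rise to 7.7 N. The selector points at the tee's outlet to within about 0.08 rad (limit 0.14), and the fittings are unmoved. Handing in.

```bash
python3 -c "
from plant import bot
bot.pause(.3);print(bot.close_job())"
```

```text
the job is handed in; nothing more can be done
None
```

The selector arm points at the brass tee's outlet (about 0.04–0.08 rad short of dead centre by my image measurement, limit 0.14), the supply lever was then pushed open to its end stop, the fittings look unmoved, and the job is handed in at about 30 s; it returned no verdict.

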